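# Clip the lamp supply onto the microscope bench rail

### The job

Clip the lamp supply module (the tall white box with legs underneath, a knob and ribs on top) onto the middle of the free stretch of the aluminium T-rail, between the supply already there and the end stop. Tilt it, hook the lip of its near leg under the rail's near flange, then rock its far end down until the sprung foot clicks under the far flange and the module sits flat on the rail, and let go.

Things in the scene. Friction and masses are not known exactly. Their poses are not given: they have to be found in the camera images.
- module: Lamp supply, 0.24 kg; frame in mm: origin under its middle at leg-bottom level, x from lip end to foot end, z up. White housing x -52..52, y -22..22, z 36..72; knob (x -30, 12 high) and 3 ribs on top; grey legs. Its seat is its underside at z 30, x -8..52. Starts upright, lip end towards the robot. Grip across y near x 12, z 52. Not wanted: the low box on rubber feet, the square box.
- lip (a point): Tip of the lip at mid width and thickness: x -18, y 0, z 2.5 mm in the module's frame, same axes. The near leg (x -46..-34, 44 wide) carries the lip at its bottom: z 0..5, x -34..-18. Slot above the lip: up to z 36 (z 30 beyond x -8). With the module tilted 20 degrees or more, lip end low, the foot passes over the rail while the lip goes under the near flange.
- foot (a joint): Sprung nose on the far leg (leg x 40..52, z 0..30 mm in the module's frame): how far it is pushed in, m. 0 = out (start and after the click), 0.016 = fully in. Its face slopes from x 39, z 2 to x 24, z 21; flat top z 22. The flange pushes it in about 6 mm, then it springs out below. 150 N/m, 0.6 N preload: about 5 N down at the foot.
- bay (a point): Middle of the free stretch of the fixed T-rail, on its top face, 55 mm above the bench. x across the rail, away from the robot, y along it, z up. In mm: flange x -30..30, z -5..0; web 16 wide; foot plate 80 wide, 6 high. Free y: -130 (end stop, 12 high) to 133 (mounted supply, 40 high). Seated module: origin at x 0 (play -10..4; aim at -2), z -30, axes parallel.
Things that resemble listed ones, but are neither listed nor needed, are in the scene too. What is shaped like the module but green or yellow is not meant.

How it is judged:
On the way:
1. the lip is under the rail's near flange (at least 3 mm in from its edge) while the module is still tilted by 5 degrees or more (x of lip in the frame of bay between -0.027 and -0.005 m and z of lip in the frame of bay between -0.045 and -0.005 m and y of lip in the frame of bay between -0.12 and 0.12 m and angle between module's own z axis and vertical above 0.087 rad), for 0.1 s.
At the end, for the whole second after the job is handed in: The module sits on the middle of the rail's free stretch, within 30 mm along the rail, 12 mm across it and 5 mm in height of its seat, level within 6 degrees, its sprung foot out again (less than 3 mm pushed in) under the far flange, at rest and released (x of module in the frame of bay between -0.012 and 0.008 m and y of module in the frame of bay between -0.03 and 0.03 m and z of module in the frame of bay between -0.035 and -0.025 m and angle between module's own z axis and vertical below 0.1 rad and value of joint foot below 0.003 m and linear speed of module below 0.02 m/s); the robot touches nothing.
It also fails if it takes over 40 s, if anything falls off the work surface, if the arm or the gripper's body presses on something with over 40 N, if the wrist force passes 120 N, or if a joint passes its speed limit or range.

### The arm

A 6-joint arm with a two-finger parallel gripper is mounted at the origin on the work surface. World frame = base frame: x ahead of the robot, y to its left, z up, the work surface at z = 0. Lengths are in m, angles in rad, forces in N, time in s.
With the tool pointing down it reaches from about 0.225 to 0.875 m from the base axis. Payload 3.4 kg.
Tool frame: the origin (TCP) lies at the very end of the fingers, on their centre line; the grasp point (between the pads) lies 19 mm behind it (manip.grasp_offset is the distance from the TCP to the grasp point, in m); x points along the fingers, y is the direction in which the jaws open and shut, and the axes are right-handed (so a half turn about x gives the same grasp; the last joint's range is limited). The gripper opens to 85 mm and grips with 20 to 120 N. Pads are 22 mm wide; open, the fingers measure 114 mm over their backs; the gripper's body (76 mm by 85 mm) begins 54 mm behind the grasp point. The pads swing forward as they close: fully open they stand 13 mm farther back than shut.
Start: joints at [-1.437, 0.276, 1.505, -0, 1.361, -0.121], TCP at [0.145, -0.556, 0.231] pointing down, gripper open.
Joint ranges: [-2.89, 2.89], [-0.75, 2.08], [0.22, 2.7], [-1.18, 4.32], [0.11, 2.71], [-2.7, 2.7]. Speed limits (rad/s): [2.57, 2.57, 3.14, 3.14, 3.14, 3.14].

### API

Orientations are given as a unit quaternion [w, x, y, z].
In Python, from rig import manip gives the robot as it stands.
- The arm moves only by the tool step_arm, never from a script. Its argument "increments" is a list of rows, each an object with "grip": the opening, from 0 (shut) to 1 (fully open); "delta_pos": the shift along the world's x, y, z in m, a list of three; "twist": the turn about the world's z in degrees. A call has 1 to 10 rows; each row shifts and turns the commanded pose from where the row before left it; what a row does not reach is not made up. A row lasts 1/12 s, in which the tool goes at most 41.7 mm and 7.16 degrees, less where a joint would pass 70% of its speed; a pose out of reach is approached as far as the arm can. A call with a gripper value outside its range is refused whole. The fingers move at their own pace and stop on an object; "force" is the grip in N (left out, the last holds). Time passes only in rows, so rows that do not move let the fingers close. It gives the time, the measured TCP pose, the force and the opening at its end, in the units of the state.
- manip.get_state(): the state, without advancing time (a new reading comes with each control period).
- manip.get_image(name): name is "scene" or "side" or "wrist"; returns a dict with "img" (480x640x3 uint8, red, green, blue), "fx", "fy", "cx", "cy" (pixels), "rvec" (rotation vector, rad) and "tvec" (3), from world to camera coordinates, as OpenCV has them; the wrist camera has in their place "mount" (4x4, takes a point from camera to tool coordinates, whose origin is the TCP and whose axes are the tool frame's). Camera axes: x right, y down, z forward; pixel columns grow to the right and rows downward; lengths in m; the calibration is good to about 2 mm. A picture is of the moment at which its call begins: read the wrist's pose just before it. There is no depth.
- manip.sign_off(): hands the job in, once; it reports no verdict.
The state is a dict: "clock": time; "qpos": joint angles; "qd": joint speeds; "effort": joint torques, N m; "position": TCP position; "ee_rot": TCP orientation; "contact_force": force on the tool from outside, world axes, zero at the start; "moment": the same for the moment, N m; "width": finger opening in m.
Only numpy, scipy, OpenCV 4.12 (cv2) and the standard library are available. Lean on these libraries where they do the work, as an engineer would, in place of code of your own. Each camera call takes 0.05 s, during which the arm holds its last target. There are 200 camera calls.

## Working session

There is one attempt and no reset: what is moved stays moved. The work goes in short steps, Python scripts to look and compute and a tool call to move; the robot and the scene stay as the last step left them, time stands still between calls to the robot, and variables do not carry over. Pictures are saved under pics/ and viewed, about 8 in all and at most 12, crops included, and the job is handed in when it is done.

Besides the shell and the picture viewer there is one more tool, called after "Emit:" as name(argument=value, ...), one argument or row to a line, values as JSON. step_arm: Moves the arm, as the interface text tells. Its arguments: {"type":"object","properties":{"increments":{"type":"array"},"force":{"type":"number"}},"required":["increments"]}

```bash
mkdir -p pics; ls; python3 - <<'E'
from rig import manip
import cv2
s=manip.get_state();print(s, manip.grasp_offset)
for n in("scene","side"):
    d=manip.get_image(n);cv2.imwrite(f"pics/{n}0.png",d["img"][:,:,::-1]);print(n,[d[k] for k in("fx","fy","cx","cy","rvec","tvec")])
E
```

```text
pics
{'clock': 0.0, 'qpos': array([-1.43697516e+00,  2.76583194e-01,  1.50613832e+00, -1.77063137e-05,
        1.36067444e+00, -1.21001305e-01]), 'qd': array([-2.37008139e-04, -2.50193847e-03,  6.61280368e-06, -1.42690878e-03,
        1.38774532e-04, -2.81294816e-04]), 'effort': array([-8.00860180e-04, -4.16782844e+01, -2.45808560e+01, -4.07461230e-04,
        1.10542215e-02,  1.87033254e-05]), 'position': array([ 0.14485981, -0.55591218,  0.23044436]), 'ee_rot': array([-0.08921354, -0.70136443, -0.09048857,  0.70138484]), 'contact_force': array([-1.34271925,  0.42563177, -0.09359226]), 'moment': array([-0.00768741,  0.00010956,  0.05735836]), 'width': 0.08573676434045309} 0.0187
scene [516.9147058403761, 516.9147058403761, 314.69995924464143, 237.95308749651093, array([ 1.20438366,  2.4911428 , -0.79319712]), array([ 0.31169611, -0.27152127,  1.25486061])]
side [481.0510832550791, 481.0510832550791, 329.0690269922768, 245.26880293570008, array([ 0.96871679, -2.4082444 ,  1.12114543]), array([0.38904084, 0.28471522, 0.65460848])]
```

View pics/scene0.png

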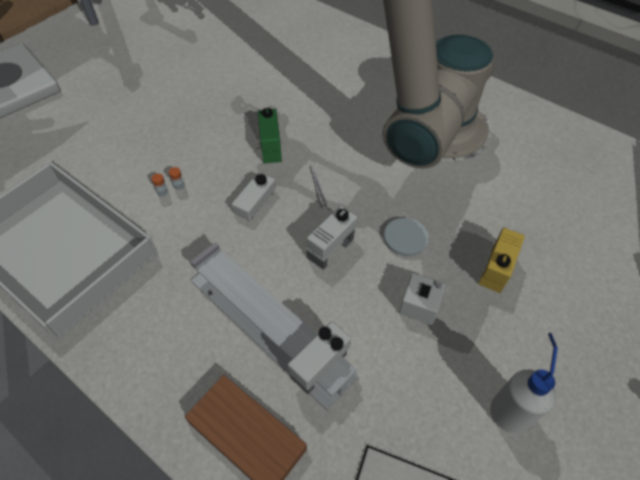

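View pics/side0.png

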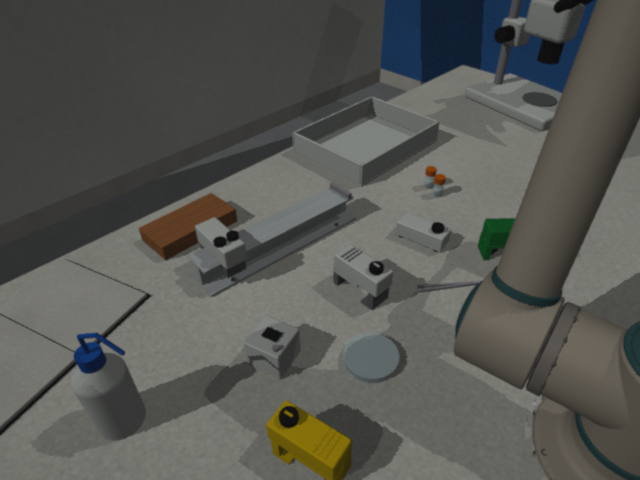

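The scene view shows the module at about (330,235) with its knob at (342,215) and ribs at (322,238). The rail runs from (205,255), the end stop, to (345,380), with the mounted supply at (318,360). The side view shows the module at (362,275) and the rail from (350,190) to (205,270). I'll enlarge both for picking points.

```bash
python3 - <<'E'
import cv2,numpy as np
a=cv2.imread("pics/scene0.png")[190:410,180:370]; b=cv2.imread("pics/side0.png")[175:305,185:405]
def up(im,x0,y0,f):
    o=cv2.resize(im,None,fx=f,fy=f,interpolation=cv2.INTER_CUBIC); o=cv2.convertScaleAbs(o,alpha=1.3)
    for x in range(x0-x0%20+20,x0+im.shape[1],20):
        cv2.line(o,(int((x-x0)*f),0),(int((x-x0)*f),6),(0,0,255),1);cv2.putText(o,str(x),(int((x-x0)*f)-10,16),0,.35,(0,0,255))
    for y in range(y0-y0%20+20,y0+im.shape[0],20):
        cv2.line(o,(0,int((y-y0)*f)),(6,int((y-y0)*f)),(0,0,255),1);cv2.putText(o,str(y),(8,int((y-y0)*f)+4),0,.35,(0,0,255))
    return o
cv2.imwrite("pics/a.png",up(a,180,190,2.7)); cv2.imwrite("pics/b.png",up(b,185,175,3.6))
E
```

```text
(no output)
```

View pics/a.png

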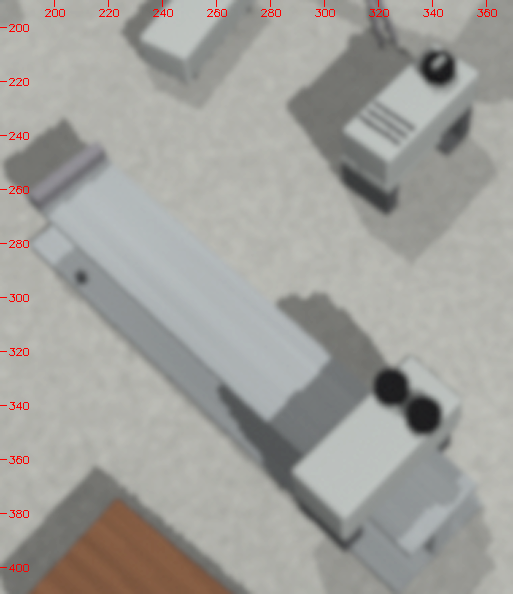

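View pics/b.png

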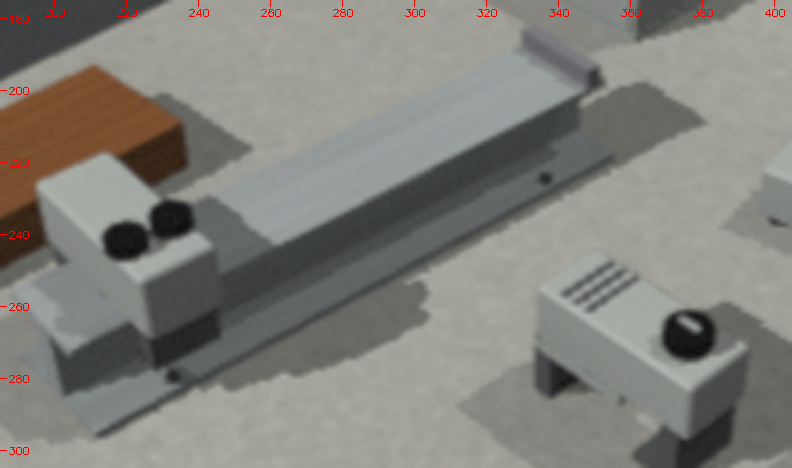

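```bash
cat > fit.py <<'E'
import numpy as np,cv2
from scipy.optimize import least_squares
K={"scene":(516.9147,314.69996,237.95309,[1.20438366,2.4911428,-0.79319712],[0.31169611,-0.27152127,1.25486061]),
"side":(481.05108,329.06903,245.2688,[0.96871679,-2.4082444,1.12114543],[0.38904084,0.28471522,0.65460848])}
def proj(c,P):
    f,cx,cy,r,t=K[c];return cv2.projectPoints(np.array(P,float).reshape(-1,3),np.array(r),np.array(t),np.array([[f,0,cx],[0,f,cy],[0,0,1.]]),None)[0].reshape(-1,2)
def W(p,P):
    c,s=np.cos(p[2]),np.sin(p[2]);P=np.array(P,float)/1000
    return np.c_[p[0]+c*P[:,0]-s*P[:,1],p[1]+s*P[:,0]+c*P[:,1],P[:,2]]
def ray(c,u,z):
    f,cx,cy,r,t=K[c];R=cv2.Rodrigues(np.array(r))[0];d=R.T@[(u[0]-cx)/f,(u[1]-cy)/f,1];o=-R.T@np.array(t);return o+d*(z-o[2])/d[2]
# rough
for c,u,z in[("scene",(330,229),.072),("scene",(342,215),.084),("side",(363,266),.072),("scene",(212,260),.055),("scene",(290,333),.055),("side",(340,196),.055),("side",(250,237),.055)]:print(c,u,ray(c,u,z).round(3))
E
python3 fit.py
```

```text
scene (330, 229) [0.459 0.004 0.072]
scene (342, 215) [0.426 0.007 0.084]
side (363, 266) [0.446 0.012 0.072]
scene (212, 260) [ 0.643 -0.133  0.055]
scene (290, 333) [0.666 0.077 0.055]
side (340, 196) [ 0.637 -0.137  0.055]
side (250, 237) [0.667 0.085 0.055]
```

```bash
cat >> fit.py <<'E'
T=72
mp={"scene":([[52,-22,T],[52,22,T],[-52,22,T],[-30,0,84]],[(307,239),(323,251),(357,217),(342,214.5)]),
"side":([[52,22,T],[52,-22,T],[-52,-22,T],[-52,22,T],[-30,0,84]],[(334,255),(352,245),(393,271),(375,286),(376,266)])}
def rm(p):return np.concatenate([(proj(c,W(p,P))-u).ravel() for c,(P,u) in mp.items()])
s=least_squares(rm,[.455,.008,0],loss="soft_l1");print("module",s.x,rm(s.x).round(1))
L={"scene":[((-30,-125,55),(-30,130,55),[(222,252),(262,287),(302,322)]),((30,-125,55),(30,130,55),[(200,270),(240,307.5),(279,345)]),((-30,-130,67),(30,-130,67),[(219,249),(195,268)])],
"side":[((-30,-125,55),(-30,130,55),[(345,201),(302,222),(260,242)]),((30,-125,55),(30,130,55),[(326,190),(283,209),(242,228)]),((-30,-130,67),(30,-130,67),[(331,186.5),(349,199)])]}
def rr(p):
    o=[]
    for c,l in L.items():
        for a,b,u in l:
            A,B=proj(c,W(p,[a,b]));n=np.array([-(B-A)[1],(B-A)[0]]);n/=np.linalg.norm(n);o+=[(np.array(q)-A)@n for q in u]
    return np.array(o)
s=least_squares(rr,[.655,-.02,-.1],loss="soft_l1");print("bay",s.x,rr(s.x).round(1))
E
python3 fit.py|tail -4
```

```text
module [ 0.45246     0.00560464 -0.0531742 ] [-0.8 -1.4  0.8 -0.6  1.8  0.   1.1 -0.5 -1.  -1.2 -1.7 -2.   0.2  0.4
  0.8 -2.3 -0.5 -0.2]
bay [ 0.65916978 -0.00508887 -0.10249925] [ 1.3  0.6 -0.2 -1.8 -2.2 -2.   0.4 -0.1  0.3  0.7  1.5 -0.3  0.7  0.9
  0.1 -0.6]
```

```bash
cat > st.py <<'E'
import numpy as np
from rig import manip
from scipy.spatial.transform import Rotation as Ro
B=np.array([.6592,-.0051,-.1025])
def bay(p,b=B):
    c,s=np.cos(b[2]),np.sin(b[2]);d=np.array(p)-[b[0],b[1],.055];return np.array([c*d[0]+s*d[1],-s*d[0]+c*d[1],d[2]])*1000
def show():
    s=manip.get_state();R=Ro.from_quat(np.roll(s["ee_rot"],-1)).as_matrix();y=R[:,1]
    g=s["position"]-manip.grasp_offset*R[:,0]
    print("t",round(s["clock"],2),"tcp",s["position"].round(4),"Gbay",bay(g).round(1),"jawyaw",np.degrees(np.arctan2(y[1],y[0])).round(2),"F",s["contact_force"].round(1),"w",round(s["width"],4),"axis",R[:,0].round(3),"q6",s["qpos"][5].round(2))
if __name__=="__main__":show()
E
python3 st.py
```

```text
t 0.1 tcp [ 0.1448 -0.556   0.2305] Gbay [-455.3 -600.6  194.2] jawyaw -75.4 F [ 0.4  0.2 -0.7] w 0.0853 axis [-0.     0.002 -1.   ] q6 -0.12
```

Emit:
step_arm(
  increments=[
    {"grip":1,"delta_pos":[0.02,0.035,0],"twist":-1.1},
    {"grip":1,"delta_pos":[0.02,0.035,0],"twist":-1.1},
    {"grip":1,"delta_pos":[0.02,0.035,0],"twist":-1.1},
    {"grip":1,"delta_pos":[0.02,0.035,0],"twist":-1.1},
    {"grip":1,"delta_pos":[0.02,0.035,0],"twist":-1.1},
    {"grip":1,"delta_pos":[0.02,0.035,0],"twist":-1.1},
    {"grip":1,"delta_pos":[0.02,0.035,0],"twist":-1.1},
    {"grip":1,"delta_pos":[0.02,0.035,0],"twist":-1.1},
    {"grip":1,"delta_pos":[0.02,0.035,0],"twist":-1.1},
    {"grip":1,"delta_pos":[0.02,0.035,0],"twist":-1.1},
  ],
  force=20,
)

```text
clock: 0.93
position: [0.3452, -0.2045, 0.2312]
ee_rot: [-0.022, -0.707, -0.022, 0.707]
contact_force: [1.5, -0.3, 0.2]
width: 0.0855
```

Emit:
step_arm(
  increments=[
    {"grip":1,"delta_pos":[0.02,0.035,0],"twist":-1.1},
    {"grip":1,"delta_pos":[0.02,0.035,0],"twist":-1.1},
    {"grip":1,"delta_pos":[0.02,0.035,0],"twist":-1.1},
    {"grip":1,"delta_pos":[0.02,0.035,0],"twist":-1.1},
    {"grip":1,"delta_pos":[0.02,0.035,0],"twist":-1.1},
    {"grip":1,"delta_pos":[0.02,0.035,0],"twist":-1.1},
    {"grip":1,"delta_pos":[0,0,0],"twist":0},
    {"grip":1,"delta_pos":[0,0,0],"twist":0},
  ],
)

```text
clock: 1.6
position: [0.4652, 0.0054, 0.2308]
ee_rot: [0.017, -0.706, 0.017, 0.707]
contact_force: [0.7, -0.2, -0.4]
width: 0.0856
```

```bash
python3 - <<'E'
from st import *
import cv2
show()
d=manip.get_image("wrist");cv2.imwrite("pics/w1.png",d["img"][:,:,::-1]);print(d["fx"],d["cx"],d["cy"],d["mount"])
E
```

```text
t 1.6 tcp [0.4652 0.0054 0.2308] Gbay [-194.1   -9.4  194.5] jawyaw -92.72 F [ 0.7 -0.2 -0.4] w 0.0856 axis [-0.001 -0.    -1.   ] q6 1.48
413.33060146790405 315.29117683933504 245.37867879677074 [[ 6.07800467e-05 -2.93819042e-01  9.55861060e-01 -1.42780662e-01]
 [ 9.99999991e-01 -9.68415963e-05 -9.33545207e-05 -4.72108276e-04]
 [ 1.19996447e-04  9.55861057e-01  2.93819033e-01 -7.49843108e-02]
 [ 0.00000000e+00  0.00000000e+00  0.00000000e+00  1.00000000e+00]]
```

View pics/w1.png

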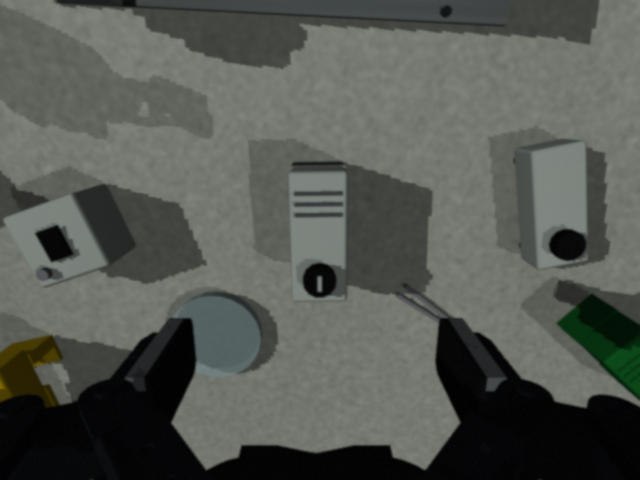

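The wrist view shows the module centred. Its top corners are at (290,170), (346,169), (346,299) and (294,300), and the near edge of the rail's foot plate runs from (75,3) to (500,23).

```bash
cat >> st.py <<'E'
MT=np.array([[6.078e-05,-.293819,.955861,-.1427807],[1,-9.68e-05,-9.34e-05,-.0004721],[.00012,.955861,.293819,-.0749843],[0,0,0,1]])
def wray(s,u,z):
    R=Ro.from_quat(np.roll(s["ee_rot"],-1)).as_matrix();d=R@(MT[:3,:3]@[(u[0]-315.29)/413.33,(u[1]-245.38)/413.33,1]);o=R@MT[:3,3]+s["position"];return o+d*(z-o[2])/d[2]
E
python3 - <<'E'
from st import *
s=manip.get_state()
c=np.array([wray(s,u,.072) for u in[(290,170),(346,169),(346,299),(294,300)]]);print(c.round(4),c.mean(0))
v=c[0]+c[1]-c[2]-c[3];print(np.degrees(np.arctan2(v[1],v[0])))
a,b=[wray(s,u,.006) for u in[(500,23),(75,3)]];print(a,b,bay(a),bay(b),np.degrees(np.arctan2(-(b-a)[0],(b-a)[1])))
E
```

```text
[[ 0.5044  0.0207  0.072 ]
 [ 0.5031 -0.0197  0.072 ]
 [ 0.4007 -0.0169  0.072 ]
 [ 0.4019  0.0245  0.072 ]] [0.45254109 0.00213665 0.072     ]
-1.8568045207125459
[ 0.60429145 -0.15021755  0.006     ] [0.63513597 0.18525775 0.006     ] [ -39.77184514 -149.97417324  -49.        ] [-43.41525492 186.89640674 -49.        ] -5.2531614350512665
```

Emit:
step_arm(
  increments=[
    {"grip":1,"delta_pos":[0,-0.003,-0.03],"twist":0},
    {"grip":1,"delta_pos":[0,0,-0.03],"twist":0},
    {"grip":1,"delta_pos":[0,0,-0.03],"twist":0},
    {"grip":1,"delta_pos":[0,0,-0.03],"twist":0},
    {"grip":1,"delta_pos":[0,0,-0.03],"twist":0},
    {"grip":1,"delta_pos":[0,0,-0.025],"twist":0},
    {"grip":1,"delta_pos":[0,0,-0.02],"twist":0},
    {"grip":0.2,"delta_pos":[0,0,0],"twist":0},
    {"grip":0.2,"delta_pos":[0,0,0],"twist":0},
    {"grip":0.2,"delta_pos":[0,0,0],"twist":0},
  ],
  force=25,
)

```text
clock: 2.48
position: [0.4655, -0.0005, 0.0373]
ee_rot: [-0.019, 0.707, -0.019, -0.706]
contact_force: [-0.1, 3.1, 4.9]
width: 0.0514
```

Emit:
step_arm(
  increments=[
    {"grip":0.2,"delta_pos":[0,0,0],"twist":0},
    {"grip":0.2,"delta_pos":[0,0,0],"twist":0},
    {"grip":0.2,"delta_pos":[0,0,0],"twist":0},
    {"grip":0.2,"delta_pos":[0,0,0],"twist":0},
  ],
)

```text
clock: 2.82
position: [0.4662, 0.0, 0.0379]
ee_rot: [-0.018, 0.708, -0.019, -0.706]
contact_force: [-0.0, -1.5, 6.9]
width: 0.0436
```

```bash
sed -i 's/^B=.*/B=np.array([.6582,-.0051,-.098])/' st.py; python3 st.py
```

```text
t 2.82 tcp [0.4662 0.     0.0379] Gbay [-191.6  -13.7    1.6] jawyaw -92.99 F [-0.  -1.5  6.9] w 0.0436 axis [ 0.003 -0.001 -1.   ] q6 1.48
```

Emit:
step_arm(
  increments=[
    {"grip":0.2,"delta_pos":[0,0,0.015],"twist":0},
    {"grip":0.2,"delta_pos":[0,0,0.02],"twist":0},
    {"grip":0.2,"delta_pos":[0,0,0.02],"twist":0},
    {"grip":0.2,"delta_pos":[0,0,0.02],"twist":-0.6},
    {"grip":0.2,"delta_pos":[0.02,0,0],"twist":-1},
    {"grip":0.2,"delta_pos":[0.025,0,0],"twist":-1},
    {"grip":0.2,"delta_pos":[0.03,-0.001,0],"twist":0},
    {"grip":0.2,"delta_pos":[0.03,0,0],"twist":0},
    {"grip":0.2,"delta_pos":[0.025,0,0],"twist":0},
    {"grip":0.2,"delta_pos":[0.017,0,0],"twist":0},
  ],
)

```text
clock: 3.65
position: [0.6145, -0.0004, 0.1113]
ee_rot: [-0.034, 0.707, -0.034, -0.706]
contact_force: [-0.3, -0.8, -2.6]
width: 0.0436
```

```bash
cat > look.py <<'E'
import sys,cv2
from st import *
show()
n,x0,x1,y0,y1=sys.argv[1],*map(int,sys.argv[2:6]);c=sys.argv[6] if len(sys.argv)>6 else "side"
im=manip.get_image(c)["img"][y0:y1,x0:x1,::-1];f=min(800/(x1-x0),600/(y1-y0))
o=cv2.convertScaleAbs(cv2.resize(im,None,fx=f,fy=f,interpolation=cv2.INTER_CUBIC),alpha=1.6)
for x in range(x0-x0%20+20,x1,20):cv2.putText(o,str(x),(int((x-x0)*f)-10,12),0,.35,(0,0,255))
for y in range(y0-y0%20+20,y1,20):cv2.putText(o,str(y),(2,int((y-y0)*f)+4),0,.35,(0,0,255))
cv2.imwrite(f"pics/{n}.png",o)
E
python3 look.py s2 200 400 110 260
```

```text
t 3.65 tcp [ 6.145e-01 -4.000e-04  1.113e-01] Gbay [-44.    0.4  75. ] jawyaw -95.57 F [-0.3 -0.8 -2.6] w 0.0436 axis [ 0.002 -0.    -1.   ] q6 1.55
```

View pics/s2.png

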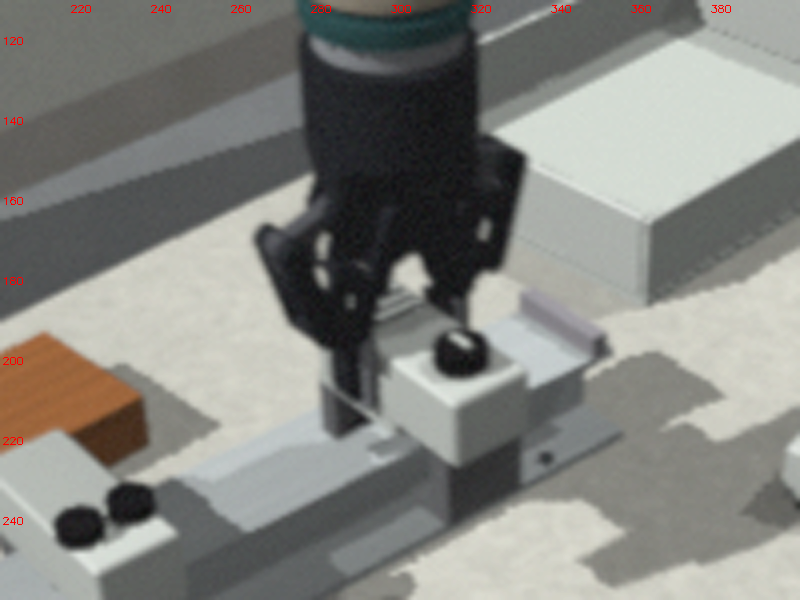

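```bash
cat > tilt.py <<'E'
import sys,json
from fit import proj
from st import *
def solve(mod,px,y0=0):
    from scipy.optimize import least_squares
    s=manip.get_state();g=s["position"]+[0,0,manip.grasp_offset]
    R=Ro.from_quat(np.roll(s["ee_rot"],-1)).as_matrix();yaw=np.arctan2(R[1,1],R[0,1])+np.pi/2
    mod=np.array(mod,float)
    def pos(p,m):
        t=p[0];d=m-[p[1],p[3],p[2]];c,sn=np.cos(t),np.sin(t);X=c*d[:,0]-sn*d[:,2];Z=sn*d[:,0]+c*d[:,2]
        return g+np.c_[np.cos(yaw)*X-np.sin(yaw)*d[:,1],np.sin(yaw)*X+np.cos(yaw)*d[:,1],Z]/1000
    f=lambda p:np.r_[(proj("side",pos(p,mod))-px).ravel(),(p[1]-13)/3,(p[2]-56)/3,p[3]/3]
    r=least_squares(f,[.2,13,56,0]);print("tilt deg",np.degrees(r.x[0]).round(1),"grip x,z,y",r.x[1:].round(1),"res",r.fun.round(1))
    for n,q in(("lip",[-18,0,2.5]),("lipTop",[-18,0,5]),("corner",[-8,0,30]),("leg",[40,0,0]),("nearleg",[-46,0,0]),("origin",[0,0,0])):print(n,bay(pos(r.x,np.array([q],float))[0]).round(1))
E
python3 - <<'E' | grep -v -e scene -e "^side" -e module
from tilt import *
solve([[-52,22,72],[-52,-22,72],[-52,22,36],[-52,-22,36],[-30,0,84],[52,22,36]],[(313.7,211.7),(331.7,202.5),(315,226.2),(330.5,220),(315.7,196),(280.5,205)])
E
```

```text
0.8 -2.3 -0.5 -0.2]
bay [ 0.65916978 -0.00508887 -0.10249925] [ 1.3  0.6 -0.2 -1.8 -2.2 -2.   0.4 -0.1  0.3  0.7  1.5 -0.3  0.7  0.9
  0.1 -0.6]
tilt deg -1.8 grip x,z,y [16.7 61.1  1.2] res [-0.5 -0.2  0.6 -0.4 -1.   1.9  2.  -1.5 -1.   0.  -0.8 -1.   1.2  1.7
  0.4]
lip [-77.   -0.7  17.5]
lipTop [-76.9  -0.7  20. ]
corner [-66.2  -0.7  44.6]
leg [-19.1  -0.7  13.2]
nearleg [-105.1   -0.8   15.8]
origin [-59.1  -0.7  14.4]
```

Emit:
step_arm(
  increments=[
    {"grip":0.2,"delta_pos":[0,0,-0.007],"twist":0},
    {"grip":0.2,"delta_pos":[0,0,-0.006],"twist":0},
    {"grip":0.2,"delta_pos":[0,0,-0.004],"twist":0},
    {"grip":0.2,"delta_pos":[0,0,-0.004],"twist":0},
    {"grip":0.2,"delta_pos":[0,0,-0.004],"twist":0},
    {"grip":0.2,"delta_pos":[0,0,0],"twist":0},
  ],
  force=20,
)

```text
clock: 4.2
position: [0.6081, 0.0, 0.0907]
ee_rot: [0.034, -0.705, 0.034, 0.708]
contact_force: [-11.9, 1.5, 25.1]
width: 0.0438
```

Emit:
step_arm(
  increments=[
    {"grip":0.2,"delta_pos":[0,0,-0.004],"twist":0},
    {"grip":0.2,"delta_pos":[0,0,-0.004],"twist":0},
    {"grip":0.2,"delta_pos":[0,0,0],"twist":0},
  ],
)

```text
clock: 4.45
position: [0.6064, 0.0002, 0.0848]
ee_rot: [0.034, -0.704, 0.034, 0.708]
contact_force: [-18.6, 2.8, 37.6]
width: 0.0438
```

```bash
python3 look.py s3 230 370 140 245
```

```text
t 4.45 tcp [6.064e-01 2.000e-04 8.480e-02] Gbay [-51.9   0.2  48.5] jawyaw -95.57 F [-18.6   2.8  37.6] w 0.0438 axis [-0.006  0.    -1.   ] q6 1.55
```

View pics/s3.png

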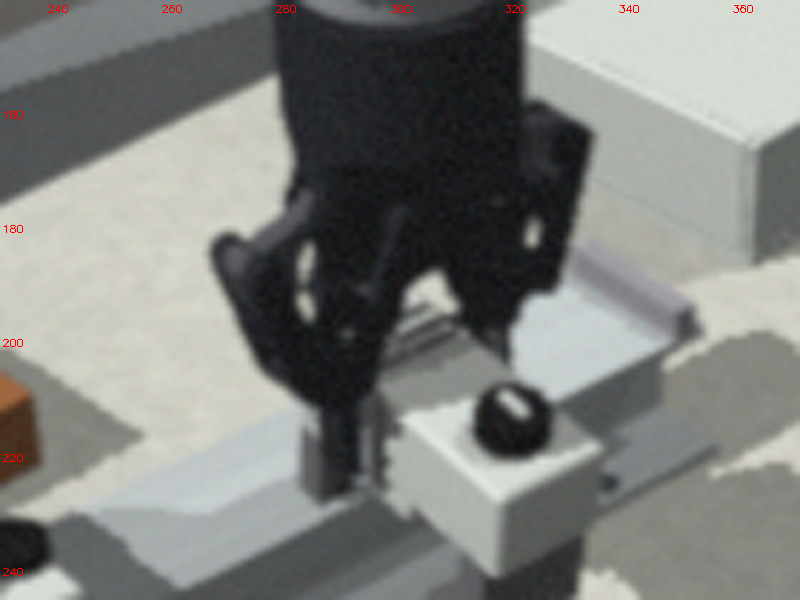

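```bash
sed -i 's/^for c,u,z.*//; s/print("module[^;]*$//; s/;print("module".*//; s/;print("bay".*//' fit.py; python3 - <<'E'
from tilt import *
solve([[-52,22,72],[-52,-22,72],[-52,22,36],[-52,-22,36],[-30,0,84]],[(317.1,227.2),(335.5,217),(317.2,241),(335.5,229.8),(319.6,210.9)])
E
```

```text
tilt deg 4.4 grip x,z,y [13.4 55.3  2. ] res [ 0.3 -0.8  0.6 -0.2 -0.5  0.3 -0.6  1.7 -0.3 -0.8  0.1 -0.2  0.7]
lip [-79.3  -1.8  -6.5]
lipTop [-79.5  -1.8  -4. ]
corner [-71.4  -1.8  21.7]
leg [-21.3  -1.8  -4.5]
nearleg [-107.    -1.9  -11.1]
origin [-61.2  -1.8  -7.6]
```

Emit:
step_arm(
  increments=[
    {"grip":0.2,"delta_pos":[0,0,0.014],"twist":0},
    {"grip":0.2,"delta_pos":[0.016,0,0.002],"twist":0},
    {"grip":0.2,"delta_pos":[0.016,0,0],"twist":0},
    {"grip":0.2,"delta_pos":[0,0,0],"twist":0},
    {"grip":0.2,"delta_pos":[-0.004,0,-0.004],"twist":0},
    {"grip":0.2,"delta_pos":[-0.004,0,-0.004],"twist":0},
    {"grip":0.2,"delta_pos":[-0.005,0,-0.004],"twist":0},
    {"grip":0.2,"delta_pos":[-0.005,0,-0.003],"twist":0},
  ],
)

```text
clock: 5.17
position: [0.6269, 0.0001, 0.0805]
ee_rot: [-0.035, 0.708, -0.034, -0.704]
contact_force: [3.8, 2.2, 5.0]
width: 0.0438
```

```bash
python3 st.py
```

```text
t 5.17 tcp [6.269e-01 1.000e-04 8.050e-02] Gbay [-31.8   2.1  44.2] jawyaw -95.62 F [3.8 2.2 5. ] w 0.0438 axis [ 0.005  0.001 -1.   ] q6 1.56
```

Emit:
step_arm(
  increments=[
    {"grip":0.2,"delta_pos":[-0.005,0,-0.003],"twist":0},
    {"grip":0.2,"delta_pos":[-0.005,0,-0.003],"twist":0},
    {"grip":0.2,"delta_pos":[-0.005,0,-0.002],"twist":0},
  ],
)

```text
clock: 5.42
position: [0.6112, -0.0007, 0.0718]
ee_rot: [-0.034, 0.707, -0.035, -0.705]
contact_force: [3.6, -0.3, 3.0]
width: 0.0436
```

```bash
python3 look.py s4 230 370 140 245
```

```text
t 5.42 tcp [ 0.6112 -0.0007  0.0718] Gbay [-47.2  -0.2  35.5] jawyaw -95.6 F [ 3.6 -0.3  3. ] w 0.0436 axis [ 0.003 -0.001 -1.   ] q6 1.55
```

View pics/s4.png

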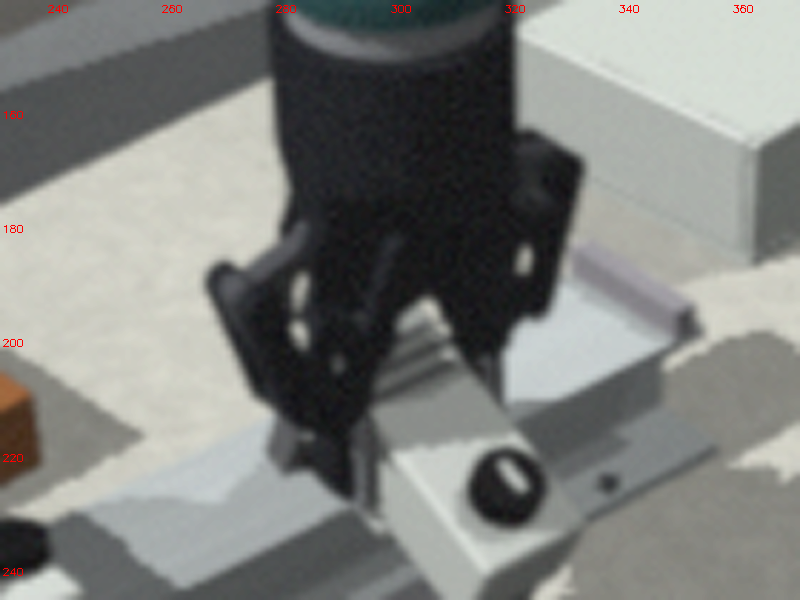

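```bash
python3 - <<'E'
from tilt import *
solve([[-52,22,72],[-52,-22,72],[-30,0,84]],[(314.9,240.3),(332,231),(319,224)])
t=np.radians(np.arange(10,36,2));print(np.c_[np.degrees(t),28*np.sin(t)-55.5*np.cos(t)].round(1).tolist())
E
```

```text
tilt deg 22.6 grip x,z,y [11.  56.1 -1.1] res [-0.1  0.6  1.   0.1 -0.5 -0.4 -0.7  0.  -0.4]
lip [-55.3   0.7 -25.8]
lipTop [-56.2   0.7 -23.5]
corner [-56.6   0.7   3.4]
leg [-0.8  0.8 -5.8]
nearleg [-80.2   0.7 -38.9]
origin [-37.7   0.7 -21.2]
[[10.0, -49.8], [12.0, -48.5], [14.0, -47.1], [16.0, -45.6], [18.0, -44.1], [20.0, -42.6], [22.0, -41.0], [24.0, -39.3], [26.0, -37.6], [28.0, -35.9], [30.0, -34.1], [32.0, -32.2], [34.0, -30.4]]
```

Emit:
step_arm(
  increments=[
    {"grip":0.2,"delta_pos":[0,0,0.006],"twist":0},
    {"grip":0.2,"delta_pos":[0.008,-0.001,0],"twist":0},
    {"grip":0.2,"delta_pos":[0.008,-0.001,0],"twist":0},
    {"grip":0.2,"delta_pos":[0.008,-0.001,0],"twist":0},
    {"grip":0.2,"delta_pos":[0.006,0,0],"twist":0},
    {"grip":0.2,"delta_pos":[0.003,0,0],"twist":0},
    {"grip":0.2,"delta_pos":[0,0,0],"twist":0},
    {"grip":0.2,"delta_pos":[0,0,0],"twist":0},
  ],
)

```text
clock: 6.13
position: [0.6437, -0.0034, 0.0768]
ee_rot: [0.035, -0.706, 0.035, 0.707]
contact_force: [-0.1, 0.6, -2.6]
width: 0.0435
```

```bash
python3 look.py s5 250 370 155 245
```

```text
t 6.13 tcp [ 0.6437 -0.0034  0.0768] Gbay [-14.5   0.3  40.5] jawyaw -95.6 F [-0.1  0.6 -2.6] w 0.0435 axis [-0.001  0.    -1.   ] q6 1.56
```

View pics/s5.png

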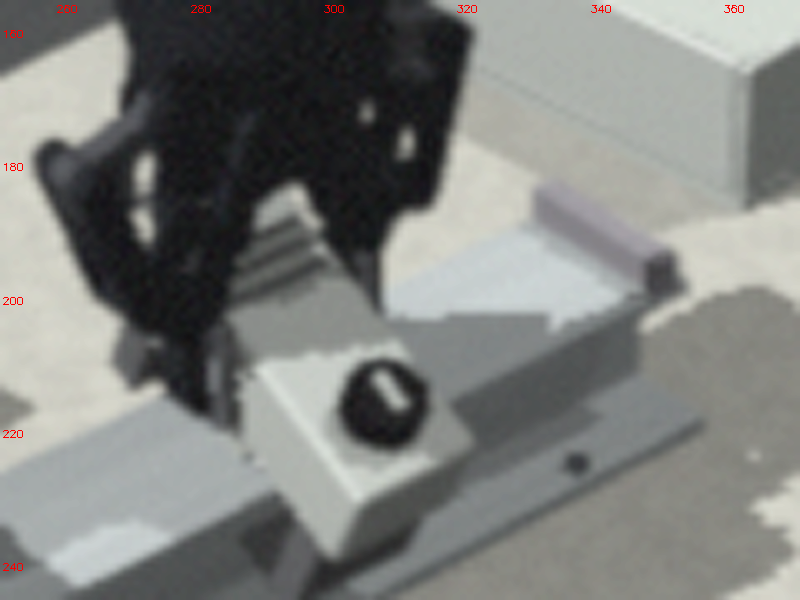

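```bash
python3 - <<'E'
from tilt import *
solve([[-52,22,72],[-52,-22,72],[-52,22,36],[-30,0,84]],[(304,229.5),(320.8,221.5),(300.3,238.5),(308.2,213.8)])
E
```

```text
tilt deg 25.3 grip x,z,y [11.3 55.2  1.3] res [-0.1  0.6  1.2 -0.7 -0.8  1.1 -0.3 -0.6 -0.6 -0.3  0.4]
lip [-18.8  -1.1 -19.6]
lipTop [-19.9  -1.1 -17.3]
corner [-21.5  -1.1   9.5]
leg [34.7 -1.   2.9]
nearleg [-43.1  -1.1 -33.8]
origin [ -1.5  -1.1 -14.2]
```

Emit:
step_arm(
  increments=[
    {"grip":0.2,"delta_pos":[0.006,-0.0006,0],"twist":0},
    {"grip":0.2,"delta_pos":[0.006,-0.0006,0],"twist":0},
    {"grip":0.2,"delta_pos":[0.004,-0.0004,-0.002],"twist":0},
    {"grip":0.2,"delta_pos":[0.004,-0.0004,-0.003],"twist":0},
    {"grip":0.2,"delta_pos":[0.003,-0.0003,-0.003],"twist":0},
    {"grip":0.2,"delta_pos":[0.003,-0.0003,-0.003],"twist":0},
    {"grip":0.2,"delta_pos":[0,0,0],"twist":0},
  ],
)

```text
clock: 6.77
position: [0.6676, -0.0058, 0.0651]
ee_rot: [0.035, -0.704, 0.034, 0.709]
contact_force: [-4.6, 0.2, -2.6]
width: 0.0435
```

```bash
python3 look.py s6 250 370 155 245
```

```text
t 6.77 tcp [ 0.6676 -0.0058  0.0651] Gbay [ 9.6  0.2 28.8] jawyaw -95.59 F [-4.6  0.2 -2.6] w 0.0435 axis [-0.006  0.001 -1.   ] q6 1.56
```

View pics/s6.png

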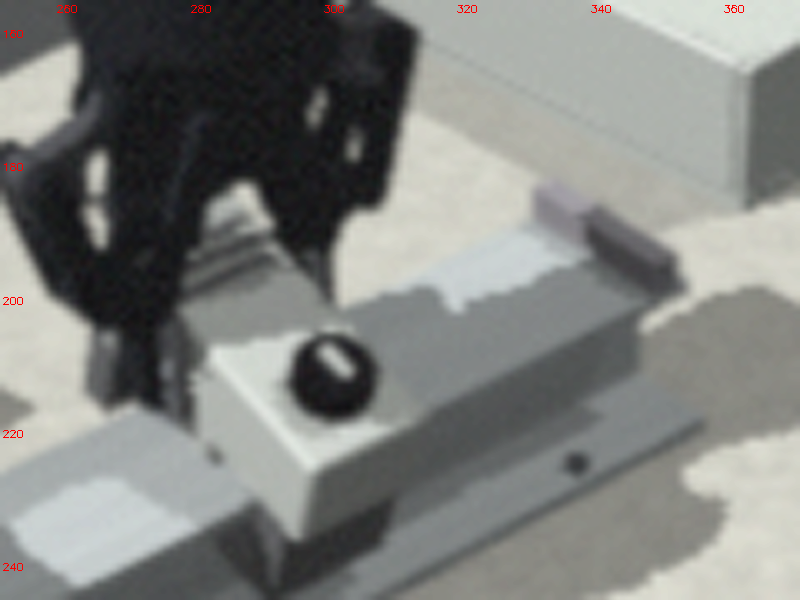

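```bash
python3 - <<'E'
from tilt import *
solve([[-52,22,72],[-52,-22,72],[-52,22,36],[-30,0,84]],[(297.3,225.8),(313.8,216.5),(295.8,235.6),(301.3,208.7)])
E
```

```text
tilt deg 16.6 grip x,z,y [12.7 54.8  2.5] res [ 0.  -0.6  1.5 -0.3 -1.   1.2 -0.9  0.2 -0.1 -0.4  0.8]
lip [ -5.1  -2.3 -30.1]
lipTop [ -5.8  -2.3 -27.7]
corner [-3.3 -2.3 -0.9]
leg [ 51.2  -2.3 -15.9]
nearleg [-31.2  -2.3 -40.5]
origin [ 12.9  -2.3 -27.3]
```

Emit:
step_arm(
  increments=[
    {"grip":0.2,"delta_pos":[0.003,-0.0003,-0.001],"twist":0},
    {"grip":0.2,"delta_pos":[0.003,-0.0003,-0.001],"twist":0},
    {"grip":0.2,"delta_pos":[0.003,-0.0003,-0.002],"twist":0},
    {"grip":0.2,"delta_pos":[0.003,0,-0.002],"twist":0},
    {"grip":0.2,"delta_pos":[0,0,0],"twist":0},
  ],
)

```text
clock: 7.23
position: [0.6776, -0.0067, 0.0595]
ee_rot: [0.034, -0.703, 0.034, 0.71]
contact_force: [-9.1, -0.2, 2.0]
width: 0.0442
```

```bash
python3 st.py
```

```text
t 7.23 tcp [ 0.6776 -0.0067  0.0595] Gbay [19.7  0.3 23.2] jawyaw -95.57 F [-9.1 -0.2  2. ] w 0.0442 axis [-0.01  0.   -1.  ] q6 1.56
```

Emit:
step_arm(
  increments=[
    {"grip":0.2,"delta_pos":[0.002,0,-0.002],"twist":0},
    {"grip":0.2,"delta_pos":[0.002,0,-0.002],"twist":0},
    {"grip":0.2,"delta_pos":[0,0,-0.002],"twist":0},
    {"grip":0.2,"delta_pos":[0,0,0],"twist":0},
  ],
)

```text
clock: 7.57
position: [0.6826, -0.0071, 0.056]
ee_rot: [0.034, -0.704, 0.035, 0.709]
contact_force: [-11.3, -1.1, 10.4]
width: 0.0437
```

```bash
python3 look.py s7 240 360 150 240
```

```text
t 7.57 tcp [ 0.6826 -0.0071  0.056 ] Gbay [24.6  0.4 19.7] jawyaw -95.56 F [-11.3  -1.1  10.4] w 0.0437 axis [-0.006 -0.001 -1.   ] q6 1.56
```

View pics/s7.png

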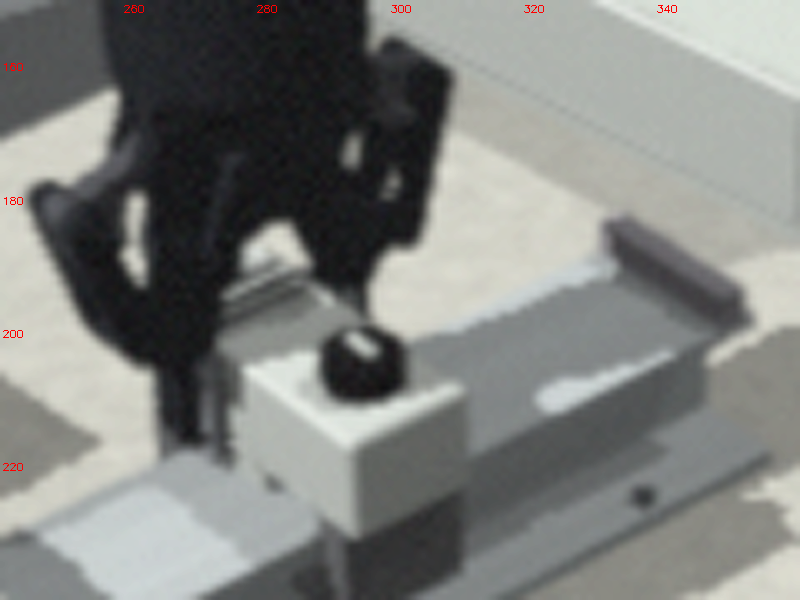

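```bash
python3 - <<'E'
from tilt import *
solve([[-52,22,72],[-52,-22,72],[-52,22,36],[-52,-22,36],[-30,0,84]],[(293,216.8),(309.8,208.2),(293.6,230.6),(309.8,222.3),(294.8,202)])
E
```

```text
tilt deg 0.7 grip x,z,y [13.3 54.   3.9] res [-0.7 -0.1  0.5 -0.3 -0.6  0.8  0.8  0.2 -0.6  0.   0.1 -0.7  1.3]
lip [ -6.2  -3.5 -32.2]
lipTop [ -6.2  -3.5 -29.7]
corner [ 3.5 -3.5 -4.6]
leg [ 51.8  -3.5 -34. ]
nearleg [-34.2  -3.5 -35. ]
origin [ 11.8  -3.5 -34.5]
```

Emit:
step_arm(
  increments=[
    {"grip":0.2,"delta_pos":[-0.004,0.0004,0],"twist":0},
    {"grip":0.2,"delta_pos":[-0.004,0.0004,0.001],"twist":0},
    {"grip":0.2,"delta_pos":[-0.003,0.0003,0],"twist":0},
    {"grip":0.2,"delta_pos":[0,0,0],"twist":0},
  ],
)

```text
clock: 7.95
position: [0.6762, -0.006, 0.0563]
ee_rot: [-0.034, 0.708, -0.035, -0.705]
contact_force: [0.5, 0.5, 2.1]
width: 0.0435
```

```bash
python3 st.py
```

```text
t 7.95 tcp [ 0.6762 -0.006   0.0563] Gbay [18.   0.9 20. ] jawyaw -95.61 F [0.5 0.5 2.1] w 0.0435 axis [ 0.004 -0.    -1.   ] q6 1.56
```

Emit:
step_arm(
  increments=[
    {"grip":0.2,"delta_pos":[0,0,0.003],"twist":0},
    {"grip":0.2,"delta_pos":[0,0,0.003],"twist":0},
    {"grip":0.2,"delta_pos":[0,0,0],"twist":0},
  ],
)

```text
clock: 8.2
position: [0.6732, -0.0056, 0.0589]
ee_rot: [0.035, -0.705, 0.034, 0.708]
contact_force: [0.8, -0.7, -12.2]
width: 0.0438
```

Emit:
step_arm(
  increments=[
    {"grip":0.2,"delta_pos":[0,0,-0.003],"twist":0},
    {"grip":0.2,"delta_pos":[0,0,-0.003],"twist":0},
    {"grip":0.2,"delta_pos":[0,0,0],"twist":0},
    {"grip":1,"delta_pos":[0,0,0],"twist":0},
    {"grip":1,"delta_pos":[0,0,0],"twist":0},
    {"grip":1,"delta_pos":[0,0,0],"twist":0},
    {"grip":1,"delta_pos":[0,0,0],"twist":0},
    {"grip":1,"delta_pos":[0,0,0],"twist":0},
  ],
)

```text
clock: 8.87
position: [0.6751, -0.0059, 0.0557]
ee_rot: [-0.034, 0.707, -0.035, -0.706]
contact_force: [0.4, -0.0, 0.9]
width: 0.0851
```

Emit:
step_arm(
  increments=[
    {"grip":1,"delta_pos":[0,0,0.01],"twist":0},
    {"grip":1,"delta_pos":[0,0,0.02],"twist":0},
    {"grip":1,"delta_pos":[0,0,0.03],"twist":0},
    {"grip":1,"delta_pos":[-0.01,0,0.03],"twist":0},
    {"grip":1,"delta_pos":[-0.03,0,0.02],"twist":0},
    {"grip":1,"delta_pos":[-0.04,0,0],"twist":0},
    {"grip":1,"delta_pos":[-0.04,0,0],"twist":0},
    {"grip":1,"delta_pos":[-0.02,0,0],"twist":0},
    {"grip":1,"delta_pos":[0,0,0],"twist":0},
  ],
)

```text
clock: 9.62
position: [0.5294, -0.0053, 0.1664]
ee_rot: [0.035, -0.705, 0.035, 0.708]
contact_force: [-0.4, 0.4, -0.2]
width: 0.0854
```

```bash
python3 - <<'E'
from st import *
import cv2
show()
w=manip.get_image("wrist")["img"];s=manip.get_image("side")["img"]
a=cv2.resize(w[:,:,::-1],(576,432))
b=cv2.resize(s[160:250,230:360,::-1],(800-576,155),interpolation=cv2.INTER_CUBIC)
o=np.zeros((592,800,3),np.uint8);o[:432,:576]=a
b=cv2.resize(s[150:260,210:360,::-1],None,fx=3.2,fy=3.2,interpolation=cv2.INTER_CUBIC)
# side below/right: two panels
o=np.zeros((600,800,3),np.uint8)
o[:240,:480]=cv2.convertScaleAbs(cv2.resize(w[0:240,100:580,::-1],(480,240)),alpha=1.5)
o[245:597,0:480]=cv2.convertScaleAbs(b,alpha=1.5)
cv2.imwrite("pics/f.png",o); cv2.imwrite("pics/fw.png",w[:,:,::-1])
E
```

```text
t 9.62 tcp [ 0.5294 -0.0053  0.1664] Gbay [-128.   -12.8  130.1] jawyaw -95.6 F [-0.4  0.4 -0.2] w 0.0854 axis [-0.004  0.    -1.   ] q6 1.53
```

View pics/f.png

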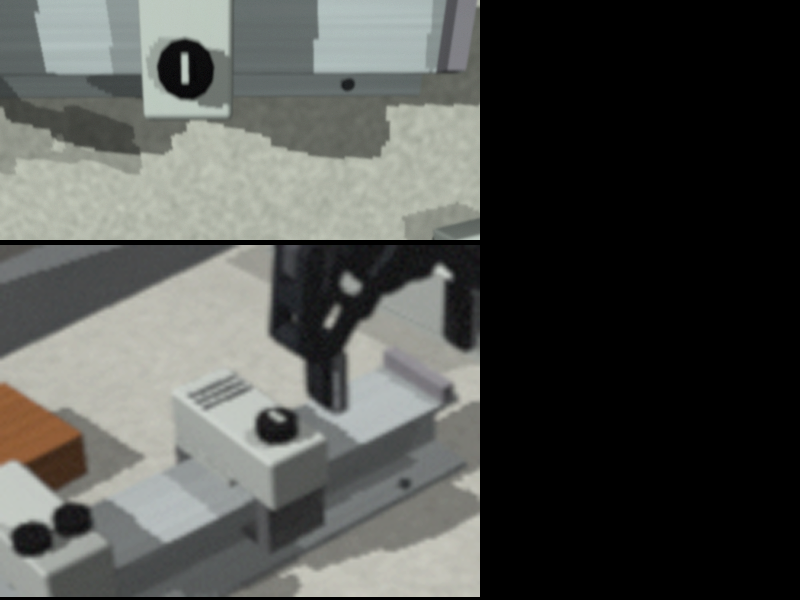

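```bash
python3 - <<'E'
from tilt import *
from scipy.optimize import least_squares
s=manip.get_state()
for n,u,z in[("lipL",(244,116),.097),("lipR",(330,117),.097),("flange near",(200,73),.055),("flange near",(500,73),.055),("stop inner",(540,70),.055)]:print(n,bay(wray(s,u,z)).round(1))
m=np.array([[52,22,72],[52,-22,72],[-52,-22,72],[-52,22,72],[-52,22,36],[52,22,36],[-30,0,84]])/1000.
px=np.array([(263.8,195.3),(284.4,189.7),(312.2,210.9),(295.3,218.8),(295.3,232.2),(264.7,207.8),(296.6,202.5)])
def P(p):return Ro.from_euler("ZYX",[p[3],-p[4],0]).apply(m)+p[:3]
r=least_squares(lambda p:(proj("side",P(p))-px).ravel(),[.66,0,.025,-.1,0],loss="soft_l1")
print(bay(r.x[:3]).round(1),np.degrees(r.x[3:]).round(1),r.fun.round(1))
E
```

```text
lipL [-46.1  22.6  42. ]
lipR [-46.6 -19.6  42. ]
flange near [-22.3  53.5  -0. ]
flange near [ -22.3 -118.    -0. ]
stop inner [ -20.7 -140.6   -0. ]
[ 33.3 -23.8 -59.9] [-5.5  1.5] [ 0.7 -0.3 -3.  -2.3 -0.1 -0.8 -0.4 -0.2  0.1  0.4  1.   0.9  0.1  1.9]
```

```bash
python3 -c "
from rig import manip
print(manip.sign_off())"
```

```text
the job is handed in; nothing more can be done
None
```

The module is clipped onto the rail and released, and I handed the job in at about 9.7 s on the robot's clock.

**What I did**
- I gripped the module lightly, since the moves allow no tool tilt. I then dragged its far leg over the rail top to turn it in the pads to about 25°.
- The lip went about 10 mm in under the near flange. I rocked the module level by pushing it away from the robot and down, pulled it back about 6 mm, and let go.

**Last checks**
- **Foot click:** a gentle lift before letting go met 12 N after about 3 mm of rise, so the foot had caught under the far flange.
- **Across the rail:** the final wrist view puts the origin at about x = -2 mm, measured from the flange edge.
- **Along the rail:** it is within about 2 to 10 mm of the middle.
- **Level:** the side camera gives about 1.5° of tilt. I did not measure the final height directly.
- **Clear of the robot:** the gripper is open and away from everything, with the wrist force near zero.

**Disagreements**
- My first estimate of the rail position was about 7 mm too near the robot across the rail, and possibly 9 mm off along it, compared with the final wrist view. I used the wrist view for the across-rail figure.
- In the last side-camera fit, only the angles looked usable. Its position, about 35 mm off across the rail and 30 mm low, did not agree with the other views, and I disregarded it.
- My first try at tilting the module pressed at 38 N through the module and may have slid it a few millimetres in the pads. The wrist force readings stayed far below the 120 N limit.

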